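Zero the test set and show the rectifier module to the bench camera

ROBOT

A 6-joint arm with a two-finger parallel gripper is mounted at the origin on the work surface. World frame = base frame: x ahead of the robot, y to its left, z up, the work surface at z = 0. Lengths are in m, angles in degrees, forces in N, time in s.
With the tool pointing down it reaches from about 0.4 to 0.825 m from the base axis. Payload 7 kg.
Tool frame: the origin (TCP) lies at the very end of the fingers, on their centre line; the grasp point (between the pads) lies 19 mm behind it; x points along the fingers, y is the direction in which the jaws open and shut, and the axes are right-handed (so a half turn about x gives the same grasp; the last joint's range is limited). The gripper opens to 88 mm and grips with 3 to 60 N. Pads are 19 mm wide; open, the fingers measure 130 mm over their backs; the gripper's body (78 mm by 193 mm) begins 47 mm behind the grasp point.
Start: joints at [-56.373, 20.546, 0.682, 0, -70.136, -16.507], TCP at [0.199, -0.645, 0.227] pointing down, gripper open.
Joint ranges: [-176.03, 176.03], [-82.01, 121.73], [-58.28, 71.71], [-173.87, 95.51], [-174.79, -0.11], [-173.66, 173.66]. Speed limits (degrees/s): [136.94, 136.94, 172.46, 180, 180, 180].

INTERFACE

Orientations are given as [roll, pitch, yaw] about the fixed x, y, z axes, in that order (R = Rz(yaw) Ry(pitch) Rx(roll)).
In Python, from plant import monitor, eyes, ticket gives the robot as it stands. The module is installed in compiled form; this text tells all that it offers.
- The arm moves only by the shell command python3 -m crank 'ROWS'. ROWS is JSON, a list of rows, each an object with "linear": the shift along the world's x, y, z in units of 60 mm (1.0 is 60 mm), a list of three; "rot": the turn, a rotation vector about the world's x, y, z in units of 5 degrees (1.0 is 5 degrees), a list of three; "hand": the opening, from 0 (shut) to 1 (fully open). In form: [{"linear": [tx, ty, tz], "rot": [ax, ay, az], "hand": hand}, ...]. A call has 1 to 20 rows; each row shifts and turns the pose as measured when the row begins; what a row does not reach is not made up. A row lasts 1/8 s, in which the tool goes at most 62.5 mm and 10.7 degrees, less where a joint would pass 70% of its speed; a pose out of reach is approached as far as the arm can. A call is refused whole if a number of a shift passes 1 or a number of a turn 1, either way. A call with a gripper value outside its range is refused whole. The fingers move at their own pace and stop on an object; the grip force is fixed at half the most. Time passes only in rows, so rows that do not move let the fingers close. It gives the time, the measured TCP pose, the force and the opening at its end, in the units of the state.
- monitor.get_obs(): the state, without advancing time (a new reading comes with each control period).
- eyes.snapshot(name): name is "scene" or "top" or "wrist"; returns a dict with "image" (420x560x3 uint8, red, green, blue), "depth" (420x560 float32, m along the optical axis (not along the pixel's ray), 0 where there is no reading), "K" (3x3 intrinsics, pixels), "camera_from_world" (4x4, takes a point from world to camera coordinates); the wrist camera has in their place "hand_eye" (4x4, takes a point from camera to tool coordinates, whose origin is the TCP and whose axes are the tool frame's). Camera axes: x right, y up, looking along -z (the intrinsics and any distortion apply to the point x, -y, -z); pixel columns grow to the right and rows downward; lengths in m; the calibration is good to about 2 mm. A picture is of the moment at which its call begins: read the wrist's pose just before it.
- ticket.close_job(): hands the job in, once; it reports no verdict.
The state is a dict: "clock": time; "joint_pos": joint angles; "qvel": joint speeds; "tau": joint torques, N m; "tool_pos": TCP position; "orientation": TCP orientation; "force": force on the tool from outside, world axes, zero at the start; "moment": the same for the moment, N m; "opening": finger opening in m.
Only numpy, scipy, OpenCV 4.12 (cv2) and the standard library are available. Lean on these libraries where they do the work, as an engineer would, in place of code of your own. Each camera call takes 0.05 s, during which the arm holds its last target.

TASK

The rectifier module plugged into the grey test set is due for its inspection picture: turn the set's current knob back until its pointer stands at the zero mark, and only then pull the module out of its sockets. Finish while holding the module still in the air before the bench camera, plugs down, its marked front face square to the lens (leaning with the lens if the lens is tipped), centred on it and 12 cm in front of it; do not put it down or let go. Leave the knob at zero and the camera and the other things on the bench as they are.

Things in the scene. Friction and masses are not known exactly. Their poses are not given: they have to be found in the camera images.
- knob (a joint): Angle (rad) of the current knob. 0 = its light pointer line stands at the zero mark (longest line, middle of the scale, on the side away from the robot, the set's +x). Positive = turned clockwise seen from above; it starts positive (0.5 to 1.4), so turn it anticlockwise. It can run past zero, to -2.3. Friction about 0.04 N m; it stays where it is left.
- knob_grip (a point): Black round knob, axis upright, on the set's top panel at its -y end (nearer the camera): fluted grip 42 mm in diameter, its top 37 mm above the panel, on a skirt 58 mm across and 3 mm thick. This point: on the axis at the height to grip, 26 mm above the panel. It turns with the knob.
- test_set: Grey metal instrument case, fixed: 230 mm deep (x, away from the robot), 330 mm wide (y), flat dark panel on top 100 mm above the bench. Origin under its centre. On the panel: knob (-y end), meter whose needle follows the knob, fuse cap 12 mm high, socket block (+y end).
- sockets (a point): Middle between the two test sockets, at the top of the black socket block (50 x 54 mm, its top 24 mm above the panel). Axes as the test set's; the sockets lie 19 mm apart along x. Holes about 21 mm deep, easy fit, no latch: a straight pull upwards draws the module.
- module_centre (a point): Centre of the rectifier module's block: 40 mm deep (x), 38 mm wide (y), 48 mm tall (z), about 0.15 kg. Flat marked front at its -x, finned aluminium heat sink at +x; grip the flat sides +y and -y. Two plugs reach 18 mm below its underside. Starts fully plugged in, its underside on the socket block, upright, front towards the set's +y end.
- module_face (a point): Centre of the module's marked front face (light plate with a diode symbol), 20 mm from the module's centre along the module's own -x; same axes as the module.
- lens (a point): Centre of the front glass of the bench camera's lens (black barrel 37 mm across on a grey body 46 mm square, held on a 0.33 m column). -x = out of the lens along the line of sight, back towards the robot and tipped down 6 to 26 degrees; y = across the picture; z = up in the picture. Clamped; it does not move unless pushed.
- spare_centre (a point): Bystander: a spare module of the same kind lying on its heat sink on the bench, marked face up; its centre, 20 mm above the bench. Leave it alone.
- bearing: Bystander: sealed steel ball bearing, 62 mm across, 16 mm high, lying flat; origin at the centre of its underside. Leave it alone.
- screwdriver: Bystander: screwdriver 190 mm long lying along its x axis on the bench. Leave it alone.
There are look-alikes about, which are no part of the job. Leave any pink or purple look-alike of the part that bears module_centre alone.

How it is judged (in metres and radians):
On the way, in this order (a step that is already met when the one before it is completed fails the run):
1. the knob stands at zero (within 0.09 rad) while the module is still fully plugged in (value of joint knob between -0.09 and 0.09 rad and z of module_centre in the frame of sockets below 0.03 m and horizontal distance between module_centre and sockets below 0.006 m), for 0.2 s.
2. the module has been pulled out of the sockets and is carried by the fingers (z of module_centre in the frame of sockets above 0.045 m and contact force between module and the fingers above 1 N and contact force between module and test_set below 0.1 N), for 0.2 s.
At the end, for the whole second after the job is handed in: The knob is at zero (within 0.09 rad); the fingers hold the module still in the air, nothing else touching it, plugs down, its marked face 120 mm (within 15 mm) in front of the lens, centred within 15 mm across and up, and square to the lens within 0.17 rad about every axis (value of joint knob between -0.09 and 0.09 rad and x of module_face in the frame of lens between -0.135 and -0.105 m and y of module_face in the frame of lens between -0.015 and 0.015 m and z of module_face in the frame of lens between -0.015 and 0.015 m and x of module_centre in the frame of lens below -0.12 m and angle between the x axis of module_centre and the x axis of lens, either way round below 0.17 rad and angle between the z axis of module_centre and the z axis of lens, either way round below 0.17 rad and angle between module_centre's own z axis and vertical below 1 rad and height (world z) of module_centre above 0.12 m and contact force between module and the fingers above 1 N and contact force between module and camera_stand below 0.1 N and contact force between module and test_set below 0.1 N and linear speed of module below 0.02 m/s and angular speed of module below 0.15 rad/s); the arm keeps its last pose, push and grip.
It fails at once if the module is drawn out while the knob is off zero (z of module_centre in the frame of sockets above 0.034 m and (value of joint knob above 0.12 rad or value of joint knob below -0.12 rad)).
It fails at once if the camera is pushed out of its setting (distance of lens from where it was at the start of the episode above 0.01 m).
It fails at once if the spare module, the bearing or the screwdriver is disturbed (distance of any of spare_centre, bearing, screwdriver from where it was at the start of the episode above 0.02 m).
It also fails if it takes over 45 s, if anything falls off the work surface, if the arm or the gripper's body presses on something with over 40 N, if the wrist force passes 120 N, or if a joint passes its speed limit or range.

## Working session

There is one attempt and no reset: what is moved stays moved. The work goes in short steps, Python scripts to look and compute and a shell command to move; the robot and the scene stay as the last step left them, time stands still between calls to the robot, and variables do not carry over. Pictures are saved under pics/ and viewed, and the job is handed in when it is done.

```bash
mkdir -p pics; cat > h.py <<'E'
import numpy as np,cv2
from plant import monitor,eyes,ticket
from scipy.spatial.transform import Rotation as R
def Tt(o):
    T=np.eye(4);T[:3,:3]=R.from_euler('xyz',o['orientation'],degrees=True).as_matrix();T[:3,3]=o['tool_pos'];return T
def shot(name,tag=None):
    o=monitor.get_obs();s=eyes.snapshot(name)
    W=np.linalg.inv(s['camera_from_world']) if 'camera_from_world' in s else Tt(o)@s['hand_eye']
    d=s['depth'];K=s['K'];v,u=np.mgrid[:d.shape[0],:d.shape[1]]
    P=np.stack([(u-K[0,2])/K[0,0]*d,-(v-K[1,2])/K[1,1]*d,-d],-1)@W[:3,:3].T+W[:3,3]
    P[d==0]=np.nan
    t=tag or name
    cv2.imwrite(f'pics/{t}.png',s['image'][...,::-1]); np.savez(f'pics/{t}.npz',P=P,img=s['image'],K=K,W=W)
    return P,s,W
E
python3 - <<'E'
from h import *
print(monitor.get_obs())
for n in('scene','top','wrist'):
    P,s,W=shot(n); print(n,W.round(3).tolist(),s['K'].tolist(),[k for k in s])
E
```

```text
{'clock': 0.0, 'joint_pos': array([-5.63736551e+01,  2.05909985e+01,  6.34361455e-01, -1.87251827e-02,
       -7.01337720e+01, -1.65069552e+01]), 'qvel': array([ 0.09684072, -0.04770852,  0.04188484, -0.1305015 ,  0.01599705,
        0.00440981]), 'tau': array([ 1.96751098e-03, -5.82718635e+01,  2.93060446e+01,  6.99743092e+00,
        6.93333917e-03, -1.54333497e-04]), 'tool_pos': array([ 0.19852994, -0.64465424,  0.22563645]), 'orientation': array([ 95.49056165,  89.90789273, 112.60357417]), 'force': array([-1.72055113,  0.95585449,  0.37767578]), 'moment': array([-0.01734741,  0.01305533,  0.02457537]), 'opening': 0.08760943300310764}
scene [[-0.906, -0.337, 0.258, 0.846], [0.424, -0.739, 0.524, 0.789], [0.014, 0.583, 0.812, 1.272], [0.0, 0.0, 0.0, 1.0]] [[503.6034103855163, 0.0, 283.3937802340494], [0.0, 503.6034103855163, 203.66391042688582], [0.0, 0.0, 1.0]] ['image', 'depth', 'K', 'camera_from_world']
top [[0.007, 0.999, -0.051, 0.378], [-1.0, 0.007, 0.009, 0.055], [0.009, 0.051, 0.999, 1.492], [0.0, 0.0, 0.0, 1.0]] [[535.8685933360189, 0.0, 282.22327115063285], [0.0, 535.8685933360189, 210.04367788383018], [0.0, 0.0, 1.0]] ['image', 'depth', 'K', 'camera_from_world']
wrist [[-0.293, -0.914, -0.281, 0.122], [0.956, -0.28, -0.087, -0.668], [0.001, -0.294, 0.956, 0.384], [0.0, 0.0, 0.0, 1.0]] [[332.18582153777965, 0.0, 278.05946090964403], [0.0, 332.18582153777965, 203.5041169736805], [0.0, 0.0, 1.0]] ['image', 'depth', 'K', 'hand_eye']
```

View pics/scene.png

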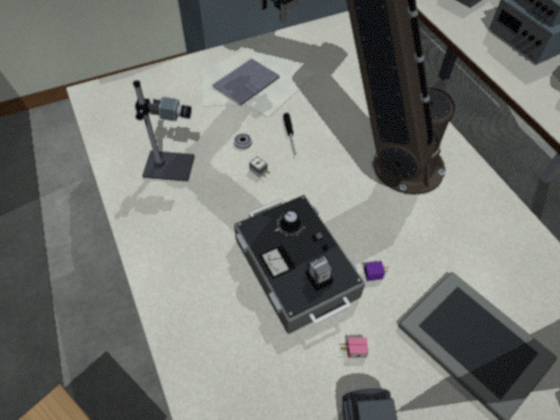

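View pics/top.png

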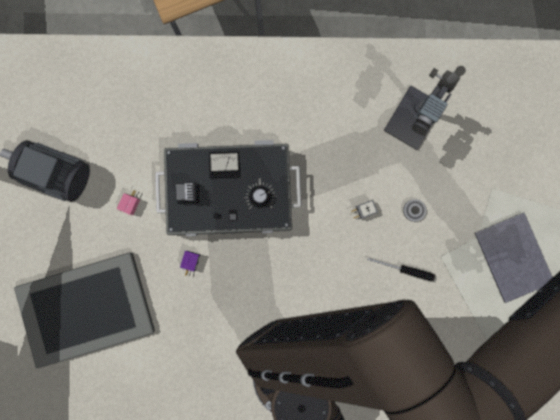

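View pics/wrist.png

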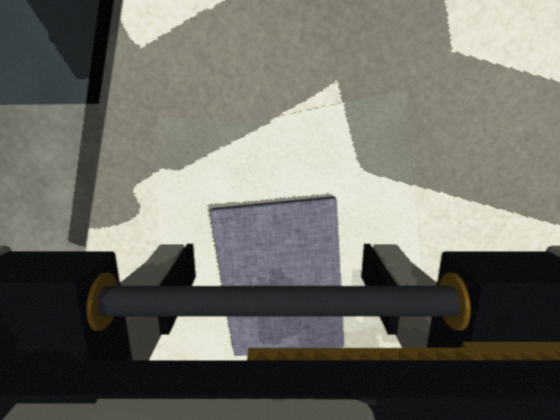

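The top view shows the set around (228,188), with the knob at (260,196), the module at (187,191) and the bench camera at (430,110). The spare is at (367,209), the bearing at (414,210) and the screwdriver at (400,268). Next I'll measure these.

```bash
python3 - <<'E'
from h import *
a=np.load('pics/top.npz');P=a['P'];img=a['img']
def q(n,u,v): print(n,P[v,u].round(4))
for n,u,v in[('knob',260,196),('module',185,191),('camera',432,108),('barrel',420,127),('base',405,105),('spare',367,209),('bearing',414,210),('panel',200,210),('panel',240,215)]: q(n,u,v)
# panel mask
m=(P[...,2]>0.085)&(P[...,2]<0.112); m[:, :150]=0; m[:,310:]=0; m[:130]=0;m[245:]=0
c=cv2.minAreaRect(P[m][:,:2].astype(np.float32)); print('panel',c,np.median(P[m][:,2]),cv2.boxPoints(c))
# tall things
for z0,z1,box in[(0.13,0.145,(235,170,285,220)),(0.155,0.19,(165,165,210,215)),(0.117,0.13,(165,165,210,215))]:
    mm=np.zeros(m.shape,bool);mm[box[1]:box[3],box[0]:box[2]]=1
    mm&=(P[...,2]>z0)&(P[...,2]<z1)
    p=P[mm];print(mm.sum(),p.mean(0),cv2.minAreaRect(p[:,:2].astype(np.float32)))
A=cv2.resize(img[135:240,150:320][...,::-1],None,fx=4.5,fy=4.5,interpolation=cv2.INTER_CUBIC);cv2.imwrite('pics/c1.png',A)
A=cv2.resize(img[40:170,340:500][...,::-1],None,fx=4.5,fy=4.5,interpolation=cv2.INTER_CUBIC);cv2.imwrite('pics/c2.png',A)
b=np.load('pics/scene.npz')['img']
A=cv2.resize(b[70:200,110:270][...,::-1],None,fx=4.5,fy=4.5,interpolation=cv2.INTER_CUBIC);cv2.imwrite('pics/c3.png',A)
E
```

```text
knob [0.483  0.0996 0.1375]
module [0.4913 0.2835 0.1724]
camera [ 0.6761 -0.2962  0.2849]
barrel [ 0.6343 -0.2712  0.2745]
base [ 0.7498 -0.2985  0.0177]
spare [ 0.4572 -0.1878  0.0426]
bearing [ 0.4567 -0.3218  0.0183]
panel [0.4482 0.2561 0.1015]
panel [0.4362 0.1526 0.0964]
panel ((0.5085578560829163, 0.17525558173656464), (0.24368295073509216, 0.35363009572029114), 2.99910044670105) 0.09965389936152702 [[ 0.37763226  0.34545368]
 [ 0.39613426 -0.00769207]
 [ 0.63948345  0.00505748]
 [ 0.62098145  0.35820323]]
214 [0.48330594 0.10048383 0.13756556] ((0.48307913541793823, 0.10088591277599335), (0.04061950370669365, 0.03826209530234337), 0.4507567286491394)
220 [0.49015023 0.28746777 0.1706935 ] ((0.489847868680954, 0.2858661413192749), (0.03809666633605957, 0.040410466492176056), 2.520202398300171)
156 [0.48426091 0.27530947 0.12334093] ((0.48929065465927124, 0.28517597913742065), (0.049263179302215576, 0.05477510020136833), 0.5884421467781067)
```

View pics/c1.png

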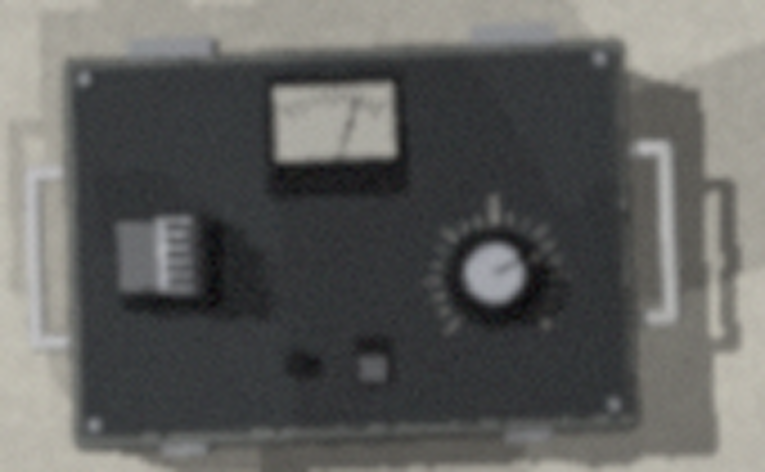

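View pics/c2.png

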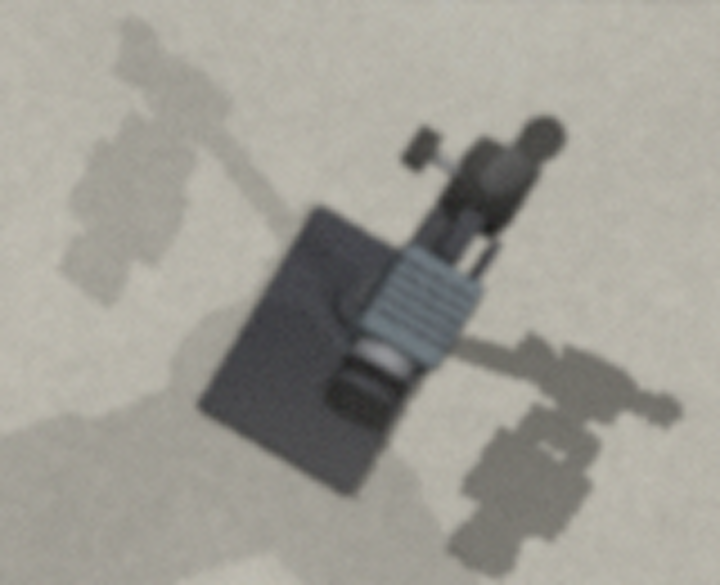

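View pics/c3.png

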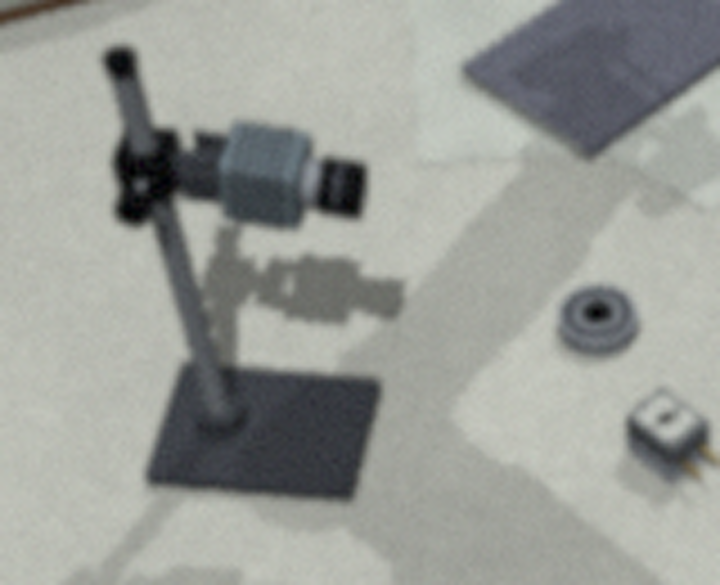

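```bash
python3 - <<'E'
from h import *
for n in('top','scene'):
    a=np.load(f'pics/{n}.npz');P=a['P'];img=a['img'].astype(int)
    m=(P[...,2]>0.21)&(P[...,2]<0.34)&(P[...,0]>0.55)&(P[...,0]<0.75)&(P[...,1]<-0.2)&(P[...,1]>-0.4)
    p=P[m];c=img[m];print(n,m.sum(),p.min(0),p.max(0))
    blue=(c[:,2]-c[:,0]>8)
    for nm,s in(('body',blue),('dark',~blue)):
        q=p[s];print(nm,s.sum(),q.mean(0).round(4));
        u,sv,vt=np.linalg.svd(q-q.mean(0),full_matrices=0);print(vt.round(3),(sv/np.sqrt(len(q))).round(4))
    np.savez(f'pics/cam_{n}.npz',p=p,c=c)
o=monitor.get_obs();print(Tt(o).round(3),o['clock'])
E
```

```text
top 1193 [ 0.61759543 -0.36334572  0.21164848] [ 0.74986927 -0.25581615  0.33889702]
body 417 [ 0.6779 -0.298   0.2838]
[[-0.857  0.51  -0.072]
 [ 0.514  0.853 -0.089]
 [ 0.016 -0.114 -0.993]] [0.0142 0.0126 0.0047]
dark 776 [ 0.6891 -0.3076  0.2761]
[[-0.846  0.511 -0.155]
 [-0.264 -0.149  0.953]
 [ 0.464  0.847  0.261]] [0.0509 0.0149 0.0117]
scene 940 [ 0.62147895 -0.35140418  0.21155878] [ 0.74988956 -0.25381964  0.33915229]
body 440 [ 0.6867 -0.2909  0.2747]
[[-0.832  0.54  -0.131]
 [-0.464 -0.545  0.698]
 [-0.305 -0.641 -0.704]] [0.0239 0.0152 0.0095]
dark 500 [ 0.7008 -0.3042  0.2697]
[[-0.841  0.516 -0.162]
 [-0.233 -0.075  0.97 ]
 [-0.489 -0.853 -0.183]] [0.0497 0.0223 0.0113]
[[-0.001 -0.294  0.956  0.199]
 [ 0.001  0.956  0.294 -0.645]
 [-1.     0.001 -0.     0.226]
 [ 0.     0.     0.     1.   ]] 0.15
```

```bash
python3 -m crank '[{"linear":[0.5,0.5,0.9],"rot":[0,0,0],"hand":0.7},{"linear":[0.5,0.5,0.9],"rot":[0,0,0],"hand":0.7},{"linear":[0.7,0.6,0.9],"rot":[0,0,0],"hand":0.7},{"linear":[0.9,0.7,0.5],"rot":[0,0,0],"hand":0.7},{"linear":[0.9,0.7,0.3],"rot":[0,0,0],"hand":0.7},{"linear":[0.9,0.7,0],"rot":[0,0,0],"hand":0.7},{"linear":[0.9,0.7,0],"rot":[0,0,0],"hand":0.7},{"linear":[0.9,0.7,0],"rot":[0,0,0],"hand":0.7},{"linear":[0.9,0.6,0],"rot":[0,0,0],"hand":0.7}]'
python3 - <<'E'
from h import *
P,s,W=shot('wrist','w1');print(monitor.get_obs()['joint_pos'].round(1),W[:3,3])
E
```

```text
clock: 1.27
tool_pos: [0.5795, -0.3332, 0.4137]
orientation: [78.5, 89.6, 95.2]
force: [0.2, -0.9, -0.2]
opening: 0.0612
[-13.   17.6  19.9  -0.5 -92.5 -60.1] [ 0.50318281 -0.35719668  0.57186613]
```

View pics/w1.png

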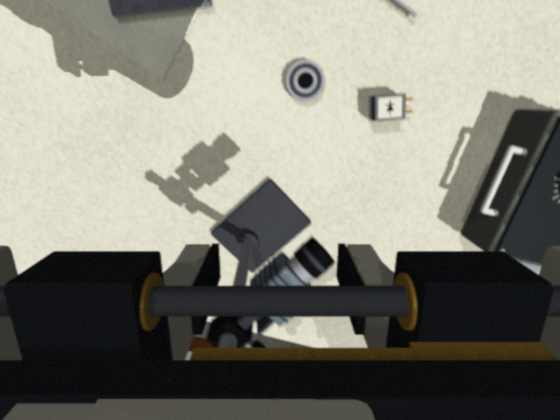

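The bench camera is seen from above at about (290,270), partly behind the fingers. I'll move further out.

```bash
python3 -m crank '[{"linear":[0.9,0.3,0.3],"rot":[0,0,0],"hand":0.7},{"linear":[0.9,0.3,0.3],"rot":[0,0,0],"hand":0.7},{"linear":[0.4,0.1,0],"rot":[0,0,0],"hand":0.7}]'
python3 - <<'E'
from h import *
P,s,W=shot('wrist','w2');print(monitor.get_obs()['joint_pos'].round(1),W[:3,3])
E
```

```text
clock: 1.7
tool_pos: [0.7154, -0.285, 0.4449]
orientation: [105.7, 89.3, 122.7]
force: [-0.3, -0.8, 0.1]
opening: 0.0611
[  -7.5   29.8   42.4   -0.6 -103.2  -65.6] [ 0.64013265 -0.30995325  0.60340563]
```

View pics/w2.png

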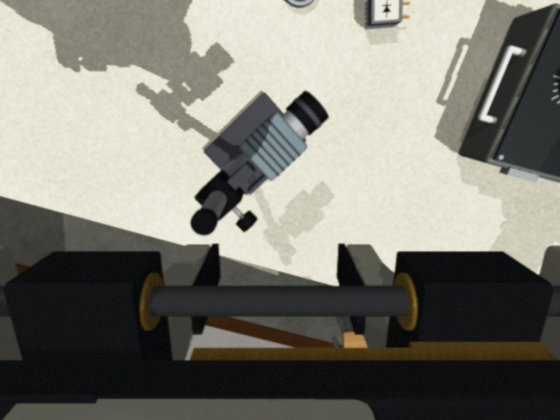

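The bench camera is now clear, with its body at (270,145) and its barrel at (306,112). Next I'll fit its pose.

```bash
python3 - <<'E'
from h import *
from scipy.optimize import least_squares
a=np.load('pics/w2.npz');P=a['P'];img=a['img'].astype(int)
Z=P[...,2]
m=np.zeros(Z.shape,bool);m[80:190,230:335]=1;m&=(Z>0.22)&(Z<0.34)
p=P[m]
d0=np.array([-.85,.51,0]);d0/=np.linalg.norm(d0)
t=(p-[.68,-.30,.28])@d0
for k in np.arange(-.09,.09,.006):
    s=(t>k)&(t<k+.006)
    if s.sum()>5:
        q=p[s];c=img[m][s].mean(0).astype(int); lat=(q-[.68,-.30,.28])@np.array([.51,.85,0])
        print(round(k,3),s.sum(),'ztop',np.percentile(q[:,2],95).round(4),np.median(q[:,2]).round(4),'lat',np.percentile(lat,[1,50,99]).round(4),c)
print('t max',np.sort(t)[-30::5])
E
```

```text
-0.06 74 ztop 0.2811 0.2748 lat [-0.0053  0.0032  0.0139] [49 50 54]
-0.054 80 ztop 0.2761 0.2748 lat [-0.0054  0.0005  0.0161] [66 67 73]
-0.048 101 ztop 0.2787 0.2748 lat [-0.0054  0.0022  0.0181] [63 64 69]
-0.042 135 ztop 0.2793 0.2753 lat [-0.0188  0.0014  0.0193] [65 66 70]
-0.036 189 ztop 0.2786 0.2749 lat [-0.0189  0.0004  0.0197] [56 57 61]
-0.03 62 ztop 0.2778 0.2769 lat [-0.0189  0.0158  0.0196] [61 63 66]
-0.024 230 ztop 0.2883 0.287 lat [-0.0224 -0.0011  0.022 ] [104 118 122]
-0.018 312 ztop 0.2883 0.287 lat [-0.0223 -0.0004  0.0226] [ 94 105 110]
-0.012 301 ztop 0.2875 0.2863 lat [-0.0224 -0.0009  0.022 ] [ 96 108 113]
-0.006 313 ztop 0.2871 0.2856 lat [-0.0225 -0.0005  0.0227] [101 113 118]
0.0 314 ztop 0.2864 0.285 lat [-0.0227 -0.0013  0.0223] [101 114 118]
0.006 315 ztop 0.2856 0.2843 lat [-0.0225 -0.0009  0.0222] [103 114 119]
0.012 318 ztop 0.285 0.2837 lat [-0.0226 -0.001   0.0224] [103 115 120]
0.018 313 ztop 0.284 0.2828 lat [-0.0226 -0.0006  0.0222] [127 144 149]
0.024 247 ztop 0.283 0.2791 lat [-0.0206 -0.001   0.0209] [135 141 143]
0.03 211 ztop 0.2749 0.2724 lat [-0.0171 -0.0012  0.0164] [132 134 134]
0.036 234 ztop 0.2766 0.2737 lat [-0.018  -0.002   0.0168] [26 26 26]
0.042 240 ztop 0.2759 0.2732 lat [-0.0182 -0.0016  0.0178] [45 46 48]
0.048 236 ztop 0.2757 0.2729 lat [-0.0178 -0.0013  0.0172] [42 42 44]
0.054 228 ztop 0.2748 0.2717 lat [-0.0179 -0.0021  0.017 ] [33 32 31]
0.06 64 ztop 0.2742 0.2722 lat [-0.0155 -0.0015  0.0157] [161 158 143]
t max [0.06086976 0.06101991 0.06117672 0.06143414 0.06152793 0.06165243]
```

```bash
python3 - <<'E'
from h import *
from scipy.optimize import least_squares
a=np.load('pics/w2.npz');P=a['P']
Z=P[...,2]
m=np.zeros(Z.shape,bool);m[80:190,230:335]=1;m&=(Z>0.22)&(Z<0.34)
p=P[m];d0=np.array([-.857,.515,0]);t=(p-[.68,-.30,.28])@d0
b=p[(t>-.02)&(t<.018)&(p[:,2]>.278)];c=b.mean(0);n=np.linalg.svd(b-c,full_matrices=0)[2][2];print('body n',n*np.sign(n[2]),c)
r=p[(t>.036)&(t<.059)]
def ax(az,ti): return np.array([np.cos(az)*np.cos(ti),np.sin(az)*np.cos(ti),-np.sin(ti)])
# joint: normal=up axis of frame(az,ti), body plane 23 mm above axis, barrel r=18.5, body edges lateral
bb=p[(t>-.02)&(t<.018)]
def res(x,full=0):
    az,ti,y0,z0=x;f=ax(az,ti);l=np.array([-np.sin(az),np.cos(az),0]);u=np.cross(f,l)
    C=np.array([.68,-.30,.28])+y0*np.array([.515,.857,0])+[0,0,z0]
    e1=(b-C)@u-.023
    q=r-C;e2=np.hypot(q@l,q@u)-.0185
    return np.r_[e1,e2]
s=least_squares(res,[np.radians(149),.12,0,-.015],loss='soft_l1',f_scale=.001);x=s.x
az,ti,y0,z0=x;f=ax(az,ti);C=np.array([.68,-.30,.28])+y0*np.array([.515,.857,0])+[0,0,z0]
tt=(r-C)@f;ta=(p-C)@f
print(np.degrees(x[:2]),x[2:],np.abs(s.fun).mean(), 'f',f)
front=np.percentile(ta,99.7);print('front t',np.sort(ta)[-60::8],'lens',C+f*front)
# lateral edges of body -> az check
l=np.array([-np.sin(az),np.cos(az),0]);
rr=cv2.minAreaRect(bb[:,:2].astype(np.float32));print(rr)
# compare with scene-camera cloud
for nme in('top','scene'):
    k=np.load(f'pics/cam_{nme}.npz')['p'];q=k-C;tq=q@f;s=(tq>.03)&(np.hypot(q@l,q@np.cross(f,l))<.03);print(nme,'front',np.sort(tq[s])[-20::4],'rad',np.median(np.hypot(q@l,q@np.cross(f,l))[s]))
E
```

```text
body n [-0.09634152  0.0522204   0.99397754] [ 0.68055024 -0.30077958  0.28539446]
[149.71882853   6.49923782] [ 0.00065763 -0.01785079] 0.0005995884377796019 f [-0.85801151  0.50100327 -0.11319   ]
front t [0.05877087 0.0589586  0.05917654 0.05936544 0.05961747 0.05980819
 0.06004175 0.06032284] lens [ 0.62887931 -0.26938866  0.25536062]
((0.6809321045875549, -0.3003911077976227), (0.04671492427587509, 0.03797230124473572), 58.99003219604492)
top front [0.06132109 0.06148813 0.06178955 0.06195366 0.06236458] rad 0.017365694115945636
scene front [0.05994045 0.06037093 0.06076195 0.06105519 0.06117463] rad 0.016661273981475315
```

```bash
python3 -m crank '[{"linear":[-0.35,0.9,0],"rot":[0,0,0],"hand":0.7},{"linear":[-0.35,0.9,0],"rot":[0,0,0],"hand":0.7},{"linear":[-0.35,0.9,0],"rot":[0,0,0],"hand":0.7},{"linear":[-0.35,0.9,-0.3],"rot":[0,0,0],"hand":0.7},{"linear":[-0.35,0.9,-0.4],"rot":[0,0,0],"hand":0.7},{"linear":[-0.35,0.9,-0.4],"rot":[0,0,0],"hand":0.7},{"linear":[-0.35,0.9,-0.4],"rot":[0,0,0],"hand":0.7},{"linear":[-0.35,0.9,-0.4],"rot":[0,0,0],"hand":0.7},{"linear":[0,0,0],"rot":[0,0,0],"hand":0.7}]'
python3 - <<'E'
from h import *
P,s,W=shot('wrist','w3');o=monitor.get_obs();print(o['joint_pos'].round(1),o['tool_pos'],W[:3,3]);print(Tt(o).round(3))
E
```

```text
clock: 2.88
tool_pos: [0.544, 0.1513, 0.318]
orientation: [133.2, 88.7, 150.2]
force: [0.7, -1.2, 0.1]
opening: 0.0613
[  34.4    8.1   -3.6   -1.2  -78.9 -107.2] [0.5450545  0.15013281 0.31914853] [0.47093874 0.12613263 0.4775177 ]
[[-0.019 -0.291  0.956  0.545]
 [ 0.012  0.957  0.291  0.15 ]
 [-1.     0.017 -0.014  0.319]
 [ 0.     0.     0.     1.   ]]
```

View pics/w3.png

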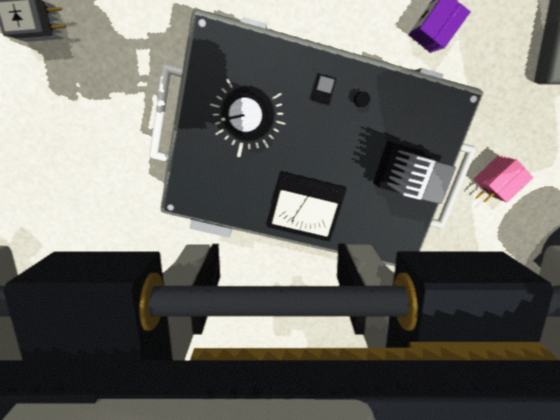

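The panel is seen from above: knob at (246,115), zero mark at (240,150), module at (410,165), and the pointer line towards the left. I'll measure these more closely.

```bash
python3 - <<'E'
from h import *
a=np.load('pics/w3.npz');P=a['P'];img=a['img'];K=a['K'];W=a['W']
Z=P[...,2]
def rg(z0,z1,u0,v0,u1,v1):
    m=np.zeros(Z.shape,bool);m[v0:v1,u0:u1]=1;m&=(Z>z0)&(Z<z1);return m
mp=rg(.09,.108,160,5,485,245);print('panel z',np.median(Z[mp]))
m=rg(.13,.15,200,70,290,170);k=P[m];r=cv2.minEnclosingCircle(k[:,:2].astype(np.float32));print('knob',r,k[:,2].mean())
m=rg(.155,.19,350,120,470,230);k=P[m];r=cv2.minAreaRect(k[:,:2].astype(np.float32));print('module',r,np.percentile(k[:,2],[5,50,95]))
m=rg(.117,.13,350,120,470,230);k=P[m];r=cv2.minAreaRect(k[:,:2].astype(np.float32));print('block',r)
# set corners by ray/plane
def ray(u,v,z):
    d=W[:3,:3]@np.array([(u-K[0,2])/K[0,0],-(v-K[1,2])/K[1,1],-1]);o=W[:3,3];return o+d*(z-o[2])/d[2]
c=[ray(*q,.1) for q in((202,22),(476,97),(170,208))]
e=c[1]-c[0];print('y axis az',np.degrees(np.arctan2(e[1],e[0]))-90,np.linalg.norm(e)); e=c[2]-c[0];print('x az',np.degrees(np.arctan2(e[1],e[0])),np.linalg.norm(e))
A=cv2.resize(img[65:165,195:295][...,::-1],None,fx=6,fy=6,interpolation=cv2.INTER_CUBIC);cv2.imwrite('pics/c4.png',A)
E
```

```text
panel z 0.10020570372178195
knob ((0.48566919565200806, 0.10268060863018036), 0.022010698914527893) 0.13788829213395395
module ((0.4918428063392639, 0.28776058554649353), (0.038207825273275375, 0.04103442281484604), 2.6688835620880127) [0.15869947 0.17171448 0.17309298]
block ((0.49184250831604004, 0.28787028789520264), (0.050091274082660675, 0.05490495637059212), 2.748446464538574)
y axis az 3.0267224004926447 0.3026244183243284
x az 2.643206522797402 0.20400959516682893
```

View pics/c4.png

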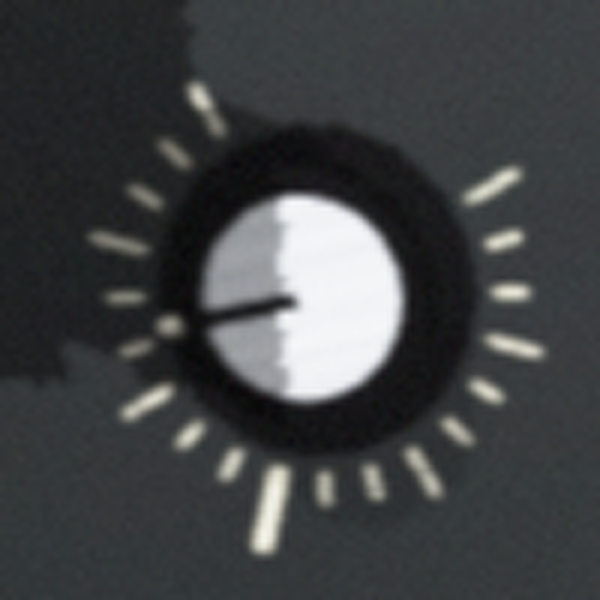

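```bash
cat >> h.py <<'E'
def ray(a,u,v,z):
    K=a['K'];W=a['W']
    d=W[:3,:3]@np.array([(u-K[0,2])/K[0,0],-(v-K[1,2])/K[1,1],-1]);o=W[:3,3];return o+d*(z-o[2])/d[2]
E
python3 - <<'E'
from h import *
a=np.load('pics/w3.npz')
f=lambda x,y,z:ray(a,195+x/6-.4,65+y/6-.4,z)[:2]
g=lambda d:np.degrees(np.arctan2(d[1],d[0]))
c=np.array([.4857,.1027])
print('ptr line',g(f(205,320,.137)-f(295,300,.137)),'dot vs c',g(f(170,325,.103)-c),'zero line',g(f(262,550,.1)-f(282,470,.1)),'zero vs c',g(f(262,550,.1)-c), 'centre of scale from end marks', f(520,172,.1),f(195,90,.1))
E
```

```text
ptr line -61.04673617588373 dot vs c -62.730657561743556 zero line 1.1029289406104268 zero vs c 2.028183144730595 centre of scale from end marks [0.45451233 0.13115588] [0.45811489 0.07187825]
```

```bash
python3 -m crank '[{"linear":[-0.5,-0.4,-0.7],"rot":[-0.14,-0.22,0],"hand":0.7},{"linear":[-0.5,-0.4,-0.7],"rot":[0,0,0],"hand":0.7},{"linear":[0,0,-0.6],"rot":[0,0,0],"hand":0.7},{"linear":[0,0,0],"rot":[0,0,0],"hand":0.7}]'
python3 - <<'E'
from h import *
o=monitor.get_obs();print(o['tool_pos'],Tt(o).round(3)[:3,:3].tolist())
E
```

```text
clock: 3.42
tool_pos: [0.4854, 0.0979, 0.1987]
orientation: [-15.0, 89.7, 1.8]
force: [0.1, 0.7, 1.0]
opening: 0.0615
[0.48535171 0.09786727 0.19874534] [[0.006, -0.289, 0.957], [0.0, 0.957, 0.289], [-1.0, -0.001, 0.006]]
```

```bash
python3 -m crank '[{"linear":[-0.01,0.06,-0.6],"rot":[0,0,0],"hand":0.7},{"linear":[0,0,-0.6],"rot":[0,0,0],"hand":0.7},{"linear":[0,0,-0.2],"rot":[0,0,0],"hand":0.7},{"linear":[0,0,0],"rot":[0,0,0],"hand":0.7}]'
python3 - <<'E'
from h import *
o=monitor.get_obs();print(o['tool_pos'],o['force'])
E
```

```text
clock: 3.92
tool_pos: [0.4917, 0.102, 0.1206]
orientation: [-4.8, 89.1, 11.9]
force: [0.5, -0.2, 1.2]
opening: 0.0614
[0.49169788 0.1019568  0.12058565] [ 0.4551041  -0.16677792  1.23541784]
```

```bash
python3 -m crank '[{"linear":[-0.11,0,-0.2],"rot":[0,0,0],"hand":0.7},{"linear":[0,0,0],"rot":[0,0,0],"hand":0.7}]'
python3 - <<'E'
from h import *
o=monitor.get_obs();print(o['tool_pos'],o['force'],Tt(o)[:3,:3].round(3).tolist())
E
```

```text
clock: 4.18
tool_pos: [0.4863, 0.1026, 0.1102]
orientation: [-2.0, 88.9, 14.6]
force: [0.8, -0.0, 1.0]
opening: 0.0615
[0.4862743  0.10255142 0.11023628] [ 0.82237479 -0.04060354  1.01695526] [[0.019, -0.287, 0.958], [0.005, 0.958, 0.287], [-1.0, -0.001, 0.02]]
```

```bash
python3 -m crank '[{"linear":[-0.02,0,-0.03],"rot":[0,0.2,0],"hand":0.5},{"linear":[0,0,0],"rot":[0,0,0],"hand":0.3},{"linear":[0,0,0],"rot":[0,0,0],"hand":0.3},{"linear":[0,0,0],"rot":[0,0,0],"hand":0.3},{"linear":[0,0,0],"rot":[0,0,0],"hand":0.3}]'
python3 - <<'E'
from h import *
o=monitor.get_obs();print(o['tool_pos'],o['force'],o['moment'],o['opening'],Tt(o)[:3,:3].round(3).tolist())
E
```

```text
clock: 4.8
tool_pos: [0.4859, 0.1026, 0.1097]
orientation: [48.8, 89.7, 65.5]
force: [1.5, -1.1, -0.7]
opening: 0.0416
[0.48587887 0.10261838 0.1097387 ] [ 1.49535952 -1.07705016 -0.69864887] [-0.20178349 -0.15553994  0.09431184] 0.041567135929996946 [[0.002, -0.288, 0.958], [0.005, 0.958, 0.288], [-1.0, 0.004, 0.004]]
```

```bash
python3 -m crank '[{"linear":[0,0,0],"rot":[0,0,0.9],"hand":0.3},{"linear":[0,0,0],"rot":[0,0,0.9],"hand":0.3},{"linear":[0,0,0],"rot":[0,0,0.9],"hand":0.3},{"linear":[0,0,0],"rot":[0,0,0.9],"hand":0.3},{"linear":[0,0,0],"rot":[0,0,0.9],"hand":0.3},{"linear":[0,0,0],"rot":[0,0,0.9],"hand":0.3}]'
python3 - <<'E'
from h import *
o=monitor.get_obs();T=Tt(o);print(o['tool_pos'],o['force'],o['moment'],o['opening'],np.degrees(np.arctan2(T[1,1],T[0,1])),T[:3,0])
E
```

```text
clock: 5.55
tool_pos: [0.4857, 0.1027, 0.1097]
orientation: [49.3, 89.6, 93.8]
force: [0.9, -0.7, 0.0]
opening: 0.0415
[0.48571883 0.10273064 0.10974274] [ 0.92212738 -0.7499568   0.01607667] [-0.35031338 -0.13888919 -0.02404414] 0.04153093522000878 134.54129551109168 [-4.07682727e-04  6.12526444e-03 -9.99981157e-01]
```

```bash
python3 -m crank '[{"linear":[0,0,0],"rot":[0,0,0.9],"hand":0.3},{"linear":[0,0,0],"rot":[0,0,0.9],"hand":0.3},{"linear":[0,0,0],"rot":[0,0,0.9],"hand":0.3},{"linear":[0,0,0],"rot":[0,0,0.9],"hand":0.3},{"linear":[0,0,0],"rot":[0,0,0.9],"hand":0.3},{"linear":[0,0,0],"rot":[0,0,0.9],"hand":0.3},{"linear":[0,0,0],"rot":[0,0,0.9],"hand":0.3},{"linear":[0,0,0],"rot":[0,0,0.9],"hand":0.3},{"linear":[0,0,0],"rot":[0,0,0],"hand":0.3},{"linear":[0,0,0],"rot":[0,0,0],"hand":0.3}]'
python3 - <<'E'
from h import *
o=monitor.get_obs();T=Tt(o);print(o['tool_pos'],o['force'],o['moment'],o['opening'],np.degrees(np.arctan2(T[1,1],T[0,1])),T[:3,0])
shot('top','t2');shot('scene','s2')
A=[]
for n,(x0,y0,x1,y1) in (('t2',(150,130,320,240)),('s2',(220,180,370,340))):
    i=cv2.imread(f'pics/{n}.png')[y0:y1,x0:x1];A.append(cv2.resize(i,(390,int(390*(y1-y0)/(x1-x0))),interpolation=cv2.INTER_CUBIC))
h=max(a.shape[0] for a in A);cv2.imwrite('pics/c5.png',np.hstack([cv2.copyMakeBorder(a,0,h-a.shape[0],0,0,0) for a in A]))
E
```

```text
clock: 6.8
tool_pos: [0.4854, 0.1028, 0.1097]
orientation: [53.2, 89.6, 134.8]
force: [1.2, 0.0, -0.4]
opening: 0.0417
[0.48542324 0.10279746 0.10974319] [ 1.15560872  0.01940589 -0.37487208] [-0.36862978 -0.15006735  0.05505764] 0.041694962072739934 171.62965001653325 [-0.00432179  0.00435062 -0.9999812 ]
```

View pics/c5.png

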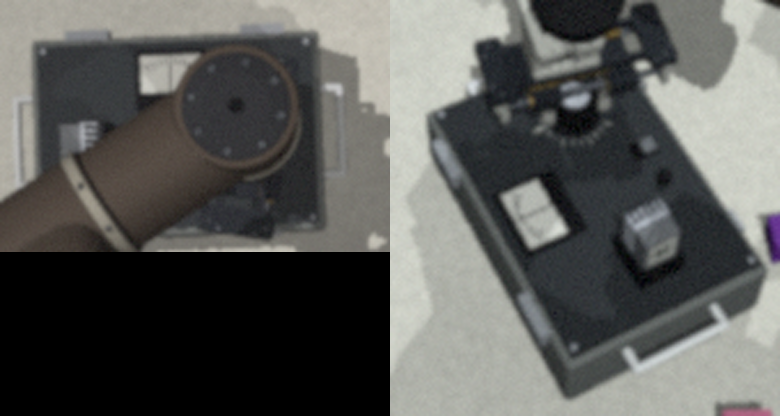

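```bash
python3 -m crank '[{"linear":[0,0,0],"rot":[0,0,0],"hand":0.7},{"linear":[0,0,0],"rot":[0,0,0],"hand":0.7},{"linear":[0,0,0],"rot":[0,0,0],"hand":0.7},{"linear":[0,0,0.6],"rot":[0,0,0],"hand":0.7},{"linear":[0,0,0.9],"rot":[0,0,0],"hand":0.7},{"linear":[0,0.3,0.9],"rot":[0,0,0.75],"hand":0.7},{"linear":[0,0.6,0.6],"rot":[0,0,0.75],"hand":0.8},{"linear":[0,0.8,0],"rot":[0,0,0.75],"hand":0.8},{"linear":[0.05,0.8,0],"rot":[0,0,0],"hand":0.8},{"linear":[0,0.5,0],"rot":[0,0,0],"hand":0.8},{"linear":[0,0,0],"rot":[0,0,0],"hand":0.8},{"linear":[0,0,0],"rot":[0,0,0],"hand":0.8}]'
python3 - <<'E'
from h import *
o=monitor.get_obs();T=Tt(o);print(o['tool_pos'],o['opening'],np.degrees(np.arctan2(T[1,1],T[0,1])),T[:3,0])
shot('wrist','w4')
E
```

```text
clock: 8.4
tool_pos: [0.4861, 0.2877, 0.2966]
orientation: [40.8, 89.6, 133.9]
force: [-0.7, -1.2, -0.3]
opening: 0.07
[0.48608338 0.28769039 0.29656647] 0.0699612274346681 -176.91383705408063 [-0.00452038  0.00469705 -0.99997875]
```

View pics/w4.png

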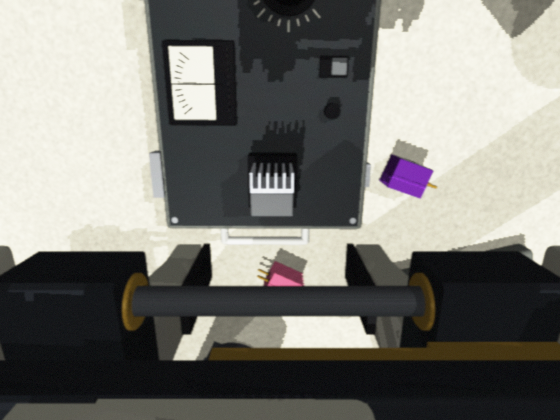

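The module is at (272,188) and the needle stands mid-scale, but the knob is cut off. I'll back up a little to read its pointer.

```bash
python3 -m crank '[{"linear":[0,-1,0],"rot":[0,0,0],"hand":0.8},{"linear":[0,-0.5,0],"rot":[0,0,0],"hand":0.8},{"linear":[0,0,0],"rot":[0,0,0],"hand":0.8},{"linear":[0,0,0],"rot":[0,0,0],"hand":0.8}]'
python3 - <<'E'
from h import *
shot('wrist','w5')
i=cv2.imread('pics/w5.png');cv2.imwrite('pics/c6.png',cv2.resize(i[0:130,220:350],None,fx=4.6,fy=4.6,interpolation=cv2.INTER_CUBIC))
a=np.load('pics/w5.npz');P=a['P'];Z=P[...,2]
def rg(z0,z1,u0,v0,u1,v1):
    m=np.zeros(Z.shape,bool);m[v0:v1,u0:u1]=1;m&=(Z>z0)&(Z<z1);return m
k=P[rg(.13,.15,220,0,350,130)];print('knob',cv2.minEnclosingCircle(k[:,:2].astype(np.float32)))
k=P[rg(.165,.18,220,130,330,245)];print('module',cv2.minAreaRect(k[:,:2].astype(np.float32)),np.median(k[:,2]))
k=P[rg(.117,.13,220,130,330,245)];print('block',cv2.minAreaRect(k[:,:2].astype(np.float32)))
print(monitor.get_obs()['tool_pos'])
E
```

```text
clock: 8.95
tool_pos: [0.4858, 0.1923, 0.297]
orientation: [31.9, 89.6, 124.7]
force: [0.1, 0.3, 0.7]
opening: 0.0704
knob ((0.4851319491863251, 0.10211372375488281), 0.021847715601325035)
module ((0.0, 0.0), (0.0, 0.0), 0.0) nan
block ((0.49255216121673584, 0.2610175609588623), (0.04932808876037598, 0.002595767378807068), 2.9680016040802)
[0.48577621 0.19254933 0.29696832]
  return _methods._mean(a, axis=axis, dtype=dtype,
  ret = ret.dtype.type(ret / rcount)
```

View pics/c6.png

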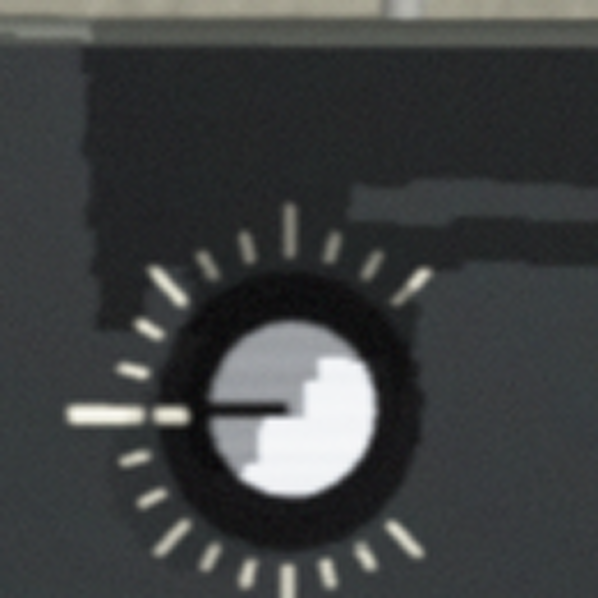

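View pics/w5.png

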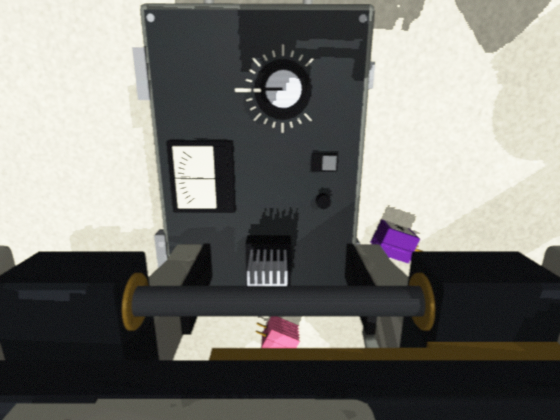

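The pointer lines up with the zero mark, both at row ~412 in the crop. Next is the module.

```bash
python3 - <<'E'
from h import *
a=np.load('pics/w4.npz');P=a['P'];Z=P[...,2]
m=np.zeros(Z.shape,bool);m[130:225,220:330]=1;k=P[m&(Z>.165)&(Z<.18)];print('module',cv2.minAreaRect(k[:,:2].astype(np.float32)),np.median(k[:,2]))
E
python3 -m crank '[{"linear":[0.1,0.8,-0.3],"rot":[0,0,0],"hand":0.8},{"linear":[0,0.8,-0.7],"rot":[0,0,0],"hand":0.8},{"linear":[0,0,-0.5],"rot":[0,0,0],"hand":0.8},{"linear":[0,0,0],"rot":[0,0,0],"hand":0.8}]'
```

```text
module ((0.4913567006587982, 0.2870885133743286), (0.037870440632104874, 0.03948677331209183), 2.9634056091308594) 0.17196554002266506
clock: 9.5
tool_pos: [0.4922, 0.2938, 0.2054]
orientation: [9.3, 89.6, 102.3]
force: [0.4, -0.5, -0.9]
opening: 0.0703
```

```bash
python3 -m crank '[{"linear":[0,-0.1,-0.5],"rot":[0,0,0],"hand":0.75},{"linear":[0,0,-0.5],"rot":[0,0,0],"hand":0.75},{"linear":[0,0,-0.1],"rot":[0,0,0],"hand":0.75},{"linear":[0,0,0],"rot":[0,0,0],"hand":0.75}]'
python3 - <<'E'
from h import *
o=monitor.get_obs();T=Tt(o);print(o['tool_pos'],o['opening'],np.degrees(np.arctan2(T[1,1],T[0,1])),T[:3,0])
E
```

```text
clock: 10.0
tool_pos: [0.4951, 0.2904, 0.1441]
orientation: [-27.8, 89.3, 65.3]
force: [0.1, 0.7, 0.3]
opening: 0.0659
[0.49507701 0.29037667 0.14413302] 0.06590706998005015 -176.90431403367458 [ 0.00486334  0.01058335 -0.99993217]
```

```bash
python3 -m crank '[{"linear":[-0.06,-0.05,-0.2],"rot":[-0.1,0.05,-0.05],"hand":0.75},{"linear":[0,0,0],"rot":[0,0,0],"hand":0.75},{"linear":[0,0,0],"rot":[0,0,0],"hand":0.75}]'
python3 - <<'E'
from h import *
o=monitor.get_obs();T=Tt(o);print(o['tool_pos'],o['opening'],o['force'],np.degrees(np.arctan2(T[1,1],T[0,1])),T[:3,0])
E
```

```text
clock: 10.38
tool_pos: [0.4925, 0.2883, 0.1344]
orientation: [-42.3, 89.7, 50.5]
force: [0.0, 0.9, -0.0]
opening: 0.0657
[0.49248621 0.28829524 0.13443234] 0.06572823400518392 [ 0.01097981  0.85854484 -0.03267147] -177.15657263748213 [ 0.00350953  0.00426185 -0.99998476]
```

```bash
python3 -m crank '[{"linear":[-0.01,-0.01,-0.06],"rot":[0,0,0],"hand":0.75},{"linear":[0,0,0],"rot":[0,0,0],"hand":0.5},{"linear":[0,0,0],"rot":[0,0,0],"hand":0.3},{"linear":[0,0,0],"rot":[0,0,0],"hand":0.3},{"linear":[0,0,0],"rot":[0,0,0],"hand":0.3},{"linear":[0,0,0],"rot":[0,0,0],"hand":0.3}]'
python3 - <<'E'
from h import *
o=monitor.get_obs();T=Tt(o);print(o['tool_pos'],o['opening'],o['force'],o['moment'],np.degrees(np.arctan2(T[1,1],T[0,1])),T[:3,0])
E
```

```text
clock: 11.12
tool_pos: [0.492, 0.2878, 0.1312]
orientation: [-43.0, 89.6, 49.9]
force: [0.3, 0.3, -0.2]
opening: 0.0381
[0.49202388 0.28782175 0.13115788] 0.03806197508290513 [ 0.30789268  0.28835093 -0.24926084] [-0.03180443  0.15306428 -0.00937084] -177.15239494524494 [ 0.00399991  0.00474869 -0.99998073]
```

```bash
python3 -m crank '[{"linear":[0,0,0.3],"rot":[0,0,0],"hand":0.3},{"linear":[0,0,0.3],"rot":[0,0,0],"hand":0.3},{"linear":[0,0,0.4],"rot":[0,0,0],"hand":0.3},{"linear":[0,0,0.6],"rot":[0,0,0],"hand":0.3},{"linear":[0,0,0.6],"rot":[0,0,0],"hand":0.3},{"linear":[0,0,0.5],"rot":[0,0,0],"hand":0.3},{"linear":[0,0,0],"rot":[0,0,0],"hand":0.3},{"linear":[0,0,0],"rot":[0,0,0],"hand":0.3}]'
python3 - <<'E'
from h import *
o=monitor.get_obs();T=Tt(o);print(o['tool_pos'],o['opening'],o['force'],np.degrees(np.arctan2(T[1,1],T[0,1])),T[:3,0],o['joint_pos'].round(1))
shot('scene','s3');i=cv2.imread('pics/s3.png');cv2.imwrite('pics/c7.png',cv2.resize(i[180:340,220:380],None,fx=3.7,fy=3.7,interpolation=cv2.INTER_CUBIC))
E
```

```text
clock: 12.12
tool_pos: [0.4892, 0.2859, 0.2938]
orientation: [72.5, 89.8, 165.2]
force: [0.6, -0.2, -2.7]
opening: 0.0379
[0.48918918 0.28590298 0.29382298] 0.037892239090624155 [ 0.59764066 -0.19432927 -2.6685109 ] -177.2201706155878 [-2.66319357e-03  7.01230966e-04 -9.99996208e-01] [ 50.    8.3  -6.9  -0.1 -74.8 -47.2]
```

View pics/c7.png

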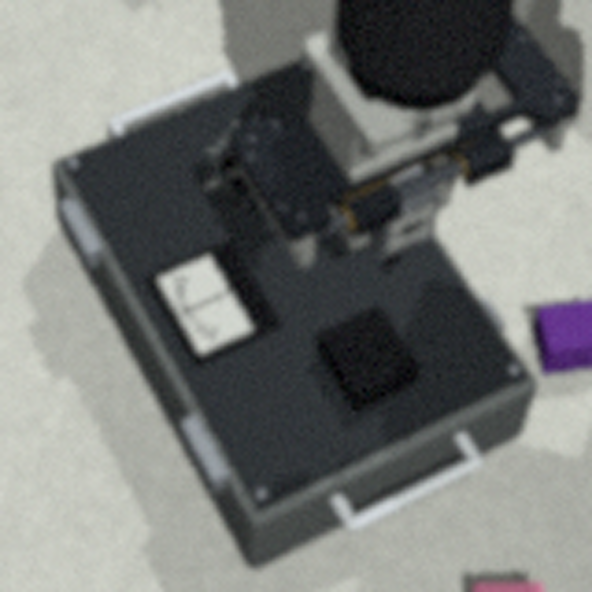

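```bash
python3 -m crank '[{"linear":[0,-0.2,0.1],"rot":[0,0,-0.5],"hand":0.3},{"linear":[0,-0.2,0],"rot":[0,0,-0.95],"hand":0.3},{"linear":[0,-0.2,0],"rot":[0,0,-0.95],"hand":0.3},{"linear":[0,-0.2,0],"rot":[0,0,-0.95],"hand":0.3},{"linear":[0,-0.2,0],"rot":[0,0,-0.95],"hand":0.3},{"linear":[0,-0.2,0],"rot":[0,0,-0.95],"hand":0.3},{"linear":[0,-0.2,0],"rot":[0,0,-0.95],"hand":0.3},{"linear":[0,-0.2,0],"rot":[0,0,-0.95],"hand":0.3},{"linear":[0,-0.2,0],"rot":[0,0,-0.95],"hand":0.3},{"linear":[0,-0.2,0],"rot":[0,0,-0.95],"hand":0.3},{"linear":[0,-0.2,0],"rot":[0,0,-0.95],"hand":0.3},{"linear":[0,-0.2,0],"rot":[0,0,-0.95],"hand":0.3},{"linear":[0,-0.2,0],"rot":[0,0,-0.95],"hand":0.3},{"linear":[0,-0.2,0],"rot":[0,0,-0.95],"hand":0.3},{"linear":[0,-0.2,0],"rot":[0,0,-0.95],"hand":0.3},{"linear":[0,-0.2,0],"rot":[0,0,-0.95],"hand":0.3},{"linear":[0,-0.2,0],"rot":[0,0,-0.95],"hand":0.3},{"linear":[0,-0.2,0],"rot":[0,0,-0.95],"hand":0.3},{"linear":[0,-0.2,0],"rot":[0,0,-0.95],"hand":0.3},{"linear":[0,-0.2,0],"rot":[0,0,-0.5],"hand":0.3}]'
cat >> h.py <<'E'
def goal():
    o=monitor.get_obs();T=Tt(o)
    az,ti=np.radians(149.5),np.radians(6.5)
    f=np.array([np.cos(az)*np.cos(ti),np.sin(az)*np.cos(ti),-np.sin(ti)]);l=np.array([np.sin(az),-np.cos(az),0]);u=np.cross(l,f);u*=np.sign(u[2])
    L=np.array([.6285,-.269,.255]);c=L+.14*f;tcp=c-.0168*u
    Rt=np.stack([-u,l,np.cross(-u,l)],1)
    rv=R.from_matrix(Rt@T[:3,:3].T).as_rotvec(degrees=True)
    print('tcp',o['tool_pos'],'open',o['opening'],'goal',tcp,'lin',((tcp-o['tool_pos'])/.06).round(3),'rot',(rv/5).round(3),'j',o['joint_pos'].round(1),'t',o['clock'],'F',o['force'].round(1))
E
python3 -c "from h import *;goal()"
```

```text
clock: 14.68
tool_pos: [0.4809, 0.0227, 0.2917]
orientation: [163.9, 88.8, 160.8]
force: [0.0, -0.8, -2.2]
opening: 0.038
tcp [0.48086995 0.02271853 0.2916714 ] open 0.03802145119543594 goal [ 0.51028599 -0.19936663  0.22245954] lin [ 0.49  -3.701 -1.154] rot [-0.514 -1.466 -5.486] j [  25.4    0.5  -15.5   -0.9  -74.9 -118.2] t 14.675 F [ 0.  -0.8 -2.2]
```

```bash
python3 -m crank '[{"linear":[0,-0.4,0],"rot":[-0.06,-0.18,-0.69],"hand":0.3},{"linear":[0,-0.4,0],"rot":[-0.06,-0.18,-0.69],"hand":0.3},{"linear":[0,-0.4,0],"rot":[-0.06,-0.18,-0.69],"hand":0.3},{"linear":[0,-0.4,0],"rot":[-0.06,-0.18,-0.69],"hand":0.3},{"linear":[0.1,-0.4,0],"rot":[-0.06,-0.18,-0.69],"hand":0.3},{"linear":[0.1,-0.4,-0.2],"rot":[-0.06,-0.18,-0.69],"hand":0.3},{"linear":[0.1,-0.4,-0.3],"rot":[-0.06,-0.18,-0.69],"hand":0.3},{"linear":[0.1,-0.4,-0.3],"rot":[-0.06,-0.18,-0.69],"hand":0.3},{"linear":[0,-0.1,-0.2],"rot":[0,0,0],"hand":0.3},{"linear":[0,0,0],"rot":[0,0,0],"hand":0.3},{"linear":[0,0,0],"rot":[0,0,0],"hand":0.3}]'
python3 -c "from h import *;goal()"
```

```text
clock: 16.05
tool_pos: [0.5008, -0.1867, 0.2293]
orientation: [0.6, 83.6, -31.4]
force: [-0.7, 0.1, -0.9]
opening: 0.0378
tcp [ 0.50077029 -0.18670788  0.22930538] open 0.03778718429644256 goal [ 0.51028599 -0.19936663  0.22245954] lin [ 0.159 -0.211 -0.114] rot [-0.026 -0.016  0.3  ] j [   3.3    3.2  -23.3    4.3  -58.3 -127.4] t 16.05 F [-0.7  0.1 -0.9]
```

```bash
python3 -m crank '[{"linear":[0.16,-0.21,-0.11],"rot":[0,0,0.3],"hand":0.3},{"linear":[0,0,0],"rot":[0,0,0],"hand":0.3},{"linear":[0,0,0],"rot":[0,0,0],"hand":0.3},{"linear":[0,0,0],"rot":[0,0,0],"hand":0.3}]'
python3 - <<'E'
from h import *
goal();shot('scene','s4');shot('top','t4');P,s,W=shot('wrist','w6');goal()
A=[]
for n,(x0,y0,x1,y1) in (('t4',(320,40,500,240)),('s4',(120,60,320,260))):
    i=cv2.imread(f'pics/{n}.png')[y0:y1,x0:x1];A.append(cv2.resize(i,(395,int(395*(y1-y0)/(x1-x0))),interpolation=cv2.INTER_CUBIC))
h=max(a.shape[0] for a in A);cv2.imwrite('pics/c8.png',np.hstack([cv2.copyMakeBorder(a,0,h-a.shape[0],0,0,0) for a in A]))
E
```

```text
clock: 16.55
tool_pos: [0.5115, -0.1974, 0.2256]
orientation: [1.7, 83.4, -28.7]
force: [-0.6, 0.9, -1.8]
opening: 0.038
tcp [ 0.51153767 -0.19743651  0.22556103] open 0.03797850309459684 goal [ 0.51028599 -0.19936663  0.22245954] lin [-0.021 -0.032 -0.052] rot [-0.027  0.029 -0.04 ] j [   1.8    4.6  -22.2    3.9  -57.6 -124. ] t 16.55 F [-0.6  0.9 -1.8]
tcp [ 0.51151338 -0.19761848  0.22541934] open 0.03763682068757767 goal [ 0.51028599 -0.19936663  0.22245954] lin [-0.02  -0.029 -0.049] rot [-0.026  0.028 -0.041] j [   1.8    4.6  -22.2    3.9  -57.6 -124. ] t 16.7 F [-0.7 -0.5 -1.3]
```

View pics/c8.png

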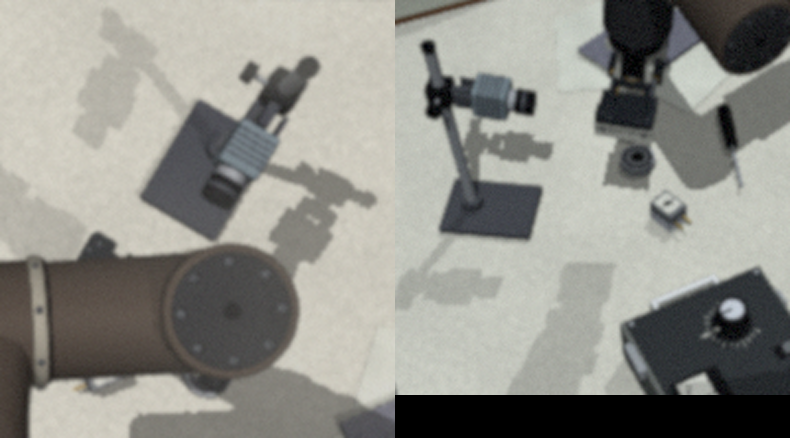

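View pics/w6.png

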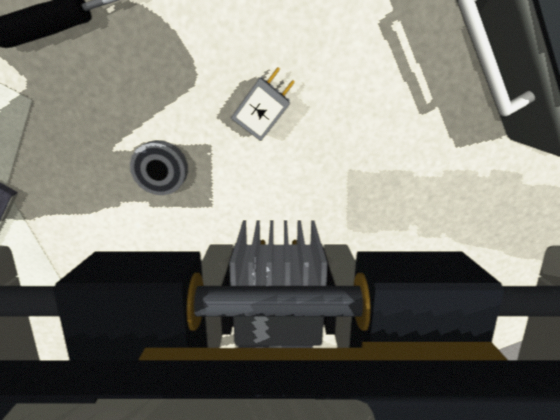

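```bash
python3 - <<'E'
from h import *
a=np.load('pics/s4.npz');W=np.linalg.inv(a['W']);K=a['K']
for n,p in(('modc',[.508,-.199,.24]),('plug',[.508,-.199,.2]),('lens',[.6285,-.269,.255])):
    q=W[:3,:3]@p+W[:3,3];print(n,K[0,2]+K[0,0]*q[0]/-q[2],K[1,2]-K[1,1]*q[1]/-q[2])
i=cv2.imread('pics/s4.png');cv2.imwrite('pics/c9.png',cv2.resize(i[80:180,150:290],None,fx=5.6,fy=5.6,interpolation=cv2.INTER_CUBIC))
# module fins in wrist depth, in tool frame
a=np.load('pics/w6.npz');o=monitor.get_obs();T=Tt(o);P=a['P'];q=(P-T[:3,3])@T[:3,:3]
m=np.zeros(P.shape[:2],bool);m[215:290,225:330]=1
p=q[m&(P[...,2]>.19)];
for lo in np.arange(-.05,.02,.005):
    s=p[(p[:,0]>lo)&(p[:,0]<lo+.005)]
    if len(s)>8:print(lo.round(3),len(s),np.percentile(s[:,1],[2,98]).round(4),np.percentile(s[:,2],[2,50,98]).round(4))
E
```

```text
modc 239.03286464407253 119.18055330594898
plug 239.81580807643053 129.0084353499706
lens 190.22872209717 111.81449003313605
-0.045 820 [-0.019   0.0188] [-0.0201 -0.0149 -0.0093]
-0.04 431 [-0.0218  0.0204] [-0.0202 -0.0163 -0.0059]
-0.035 686 [-0.0215  0.0206] [-0.0201 -0.0075 -0.0052]
-0.03 609 [-0.0216  0.0215] [-0.0201 -0.0068 -0.0052]
-0.025 532 [-0.0245  0.0187] [-0.0201 -0.0069 -0.0052]
-0.02 520 [-0.0243  0.0234] [-0.0201 -0.0095 -0.0054]
-0.015 501 [-0.0247  0.0235] [-0.0201 -0.0109 -0.0054]
-0.01 415 [-0.0256  0.0242] [-0.0201 -0.0101 -0.0053]
-0.005 338 [-0.0226  0.0201] [-0.0201 -0.0095 -0.0054]
-0.0 310 [-0.0181  0.0181] [-0.0201 -0.0077 -0.0054]
0.005 113 [-0.0174  0.0176] [-0.0201 -0.0061 -0.0054]
0.015 21 [-0.01    0.0102] [-0.0022 -0.0016 -0.0008]
0.02 21 [-0.0102  0.0104] [-0.002  -0.0017 -0.0005]
```

View pics/c9.png

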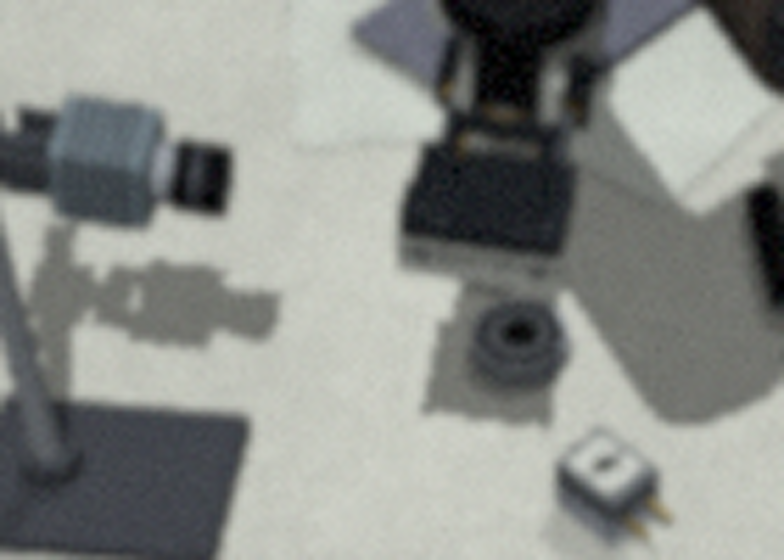

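```bash
python3 -m crank '[{"linear":[-0.02,-0.03,-0.05],"rot":[0,0,0],"hand":0.3},{"linear":[0,0,0],"rot":[0,0,0],"hand":0.3},{"linear":[0,0,0],"rot":[0,0,0],"hand":0.3},{"linear":[0,0,0],"rot":[0,0,0],"hand":0.3},{"linear":[0,0,0],"rot":[0,0,0],"hand":0.3},{"linear":[0,0,0],"rot":[0,0,0],"hand":0.3}]'
python3 - <<'E'
from h import *
goal();shot('scene','s5');goal();print(np.abs(monitor.get_obs()['qvel']).max())
i=cv2.imread('pics/s5.png');cv2.imwrite('pics/c10.png',cv2.resize(i[180:290,220:360],None,fx=5.5,fy=5.5,interpolation=cv2.INTER_CUBIC))
k=np.load('pics/s5.npz')['P'];P=np.load('pics/scene.npz')['P']
b=np.s_[95:120,155:192];m=(P[b][...,2]>.22)&(k[b][...,2]>.22);print('camera shift',np.median((k[b]-P[b])[m],0))
E
```

```text
clock: 17.45
tool_pos: [0.5101, -0.1995, 0.2222]
orientation: [1.6, 83.5, -28.7]
force: [0.2, 0.5, -1.9]
opening: 0.038
tcp [ 0.51005092 -0.19949417  0.22219429] open 0.03799534690241547 goal [ 0.51028599 -0.19936663  0.22245954] lin [0.004 0.002 0.004] rot [-0.026  0.026 -0.039] j [   1.5    4.7  -22.6    3.9  -57.1 -123.8] t 17.45 F [ 0.2  0.5 -1.9]
tcp [ 0.5100247  -0.1995102   0.22219425] open 0.03774223239393383 goal [ 0.51028599 -0.19936663  0.22245954] lin [0.004 0.002 0.004] rot [-0.026  0.026 -0.039] j [   1.5    4.7  -22.6    3.9  -57.1 -123.8] t 17.5 F [ 0.8  0.4 -2.7]
0.08938901208979357
camera shift [2.40894882e-05 1.58230068e-04 1.45462715e-04]
```

View pics/c10.png

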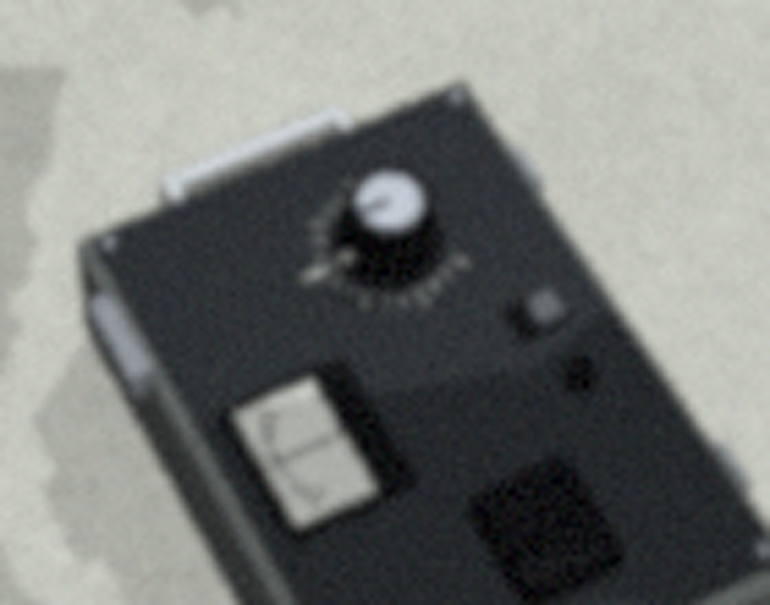

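The knob pointer (near (345,255)) lines up with the zero mark at (315,272) and the meter needle is mid-scale. The bench camera has not moved and the arm is still, so I'll hand in.

```bash
python3 -c "from plant import ticket;print(ticket.close_job())"
```

```text
the job is handed in; nothing more can be done
None
```

The job is handed in at about 17.5 s. I turned the knob about 65° anticlockwise to zero, then drew the module straight up. The gripper now holds it in front of the bench camera, marked face to the lens and plugs down.

**Last checks:**
- **Knob:** the pointer lines up with the zero mark in the close-up taken before the pull, and it still does in the last scene picture. The meter needle is at mid-scale.
- **Module position:** the tool is within about 0.5 mm and 0.3° of the computed pose. That pose puts the face 12 cm from the lens, leaning with its fitted 6.5° tip. It rests on my fit of the camera from depth images: the lens glass could sit a few mm behind the rim I measured.
- **Grip:** the wrist view shows the module upright, centred in the jaws, with its heat sink facing away from the lens. I inferred from this that the marked face is towards the lens, as the fingers hide it in the other views.
- **Bench camera:** it moved less than 0.3 mm.
- **Spare, bearing and screwdriver:** nothing came near them and they look untouched in the pictures; I did not measure their positions again.

No check failed. The top and wrist cameras disagreed by about 2 mm on the knob and module positions. I went with the wrist reading, and both grips closed centred.

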